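# Vent the test stand and hold up the long tube

### The job

First vent the tube test stand: pull its black vent knob all the way out and push it fully home again. Then draw the longer of the two copper tubes out of its sloping socket, turn it level, and finish while still holding it in the gripper, level and still, with its middle at least 20 cm above the table top. Leave the short tube in its socket and the things round the stand where they are.

Things in the scene. Friction and masses are not known exactly. Their poses are not given: they have to be found in the camera images.
- test_stand: grey base plate 160 x 360 x 12 mm, fixed to the table; origin on the table top, plate x -70..90, y -180..180 mm, -x side to the robot (yaw up to 0.2 rad). Valve block with the vent knob at y -130 (x -28..28, top z 78). Two equal sockets, 36 mm square blocks, at y +30 and +140 mm, tops below z 80; either may hold the long tube. Holes are sloped 40 degrees, see the socket points.
- socket_a (a point): centre of the mouth of one socket (stand y +30 mm, z 65 mm). Axes as the stand's. Hole 15.6 mm wide, 47 mm deep; its axis rises 40 degrees above level toward the stand's -x side: out of the hole is (-0.766, 0, 0.643) in the stand's axes.
- socket_b (a point): centre of the mouth of the other socket (stand y +140 mm), same shape and slope.
- vent_knob (a joint): slide of the vent knob, m: 0 fully home, 0.025 fully out. It moves along the stand's -x direction, level, toward the robot. A detent holds it at both ends: about 4 N starts it, and past half way it runs on to the other end by itself.
- vent_knob_grip (a point): centre of the vent knob's black round head, 30 mm in diameter, 24 mm long along the slide, 55 mm above the table. Home, it stands 42 mm in front of the valve block's face, 70 mm in front of the stand's origin, on a 10 mm stem. Axes as the stand's. It can be taken from above, fingers closing along the stand's y.
- long_tube_center (a point): middle of the long copper tube, 200 mm long, 13.6 mm in diameter, 35 to 70 g; its axis is this frame's y. At the start it is in one of the sockets, 47 mm inside and 153 mm showing, y pointing out of the socket, up toward the robot, 50 to 54 degrees from vertical. Loose fit: it draws out freely along its axis. Level: its y axis horizontal.
- short_tube_center (a point): middle of the short copper tube, 130 mm long, 13.6 mm in diameter, in the other socket, attitude as the long tube's. To be left there.
- the_brush: orange hand brush, 57 x 154 x 91 mm, origin under its centre, behind the stand; bystander.
- scraper0: wooden-handled scraper, 48 x 160 x 16 mm, lying on the table between robot and stand, origin under its centre; bystander.
- foam_piece: short foam offcut, 29 x 93 x 17 mm, lying behind the stand on the right, origin under its centre; bystander.
Things that resemble listed ones, but are neither listed nor needed, are in the scene too. Of the things like the part that bears long_tube_center, leave any that is pink or turquoise; of the rest the larger one is meant.

How it is judged:
By the outcome, as a careful person would: the job done as asked, in the order asked, and still so for the second after the job is handed in, while the arm keeps its last pose, push and grip.
It also fails if it takes over 58 s, if anything falls off the work surface, if the arm or the gripper's body presses on something with over 40 N, if the wrist force passes 120 N, or if a joint passes its speed limit or range.

### The arm

A 7-joint arm with a two-finger parallel gripper is mounted at the origin on a cart in front of the work surface, level with it; the furniture and walls round the work are solid. World frame = base frame: x ahead of the robot, y to its left, z up, the work surface at z = 0. Lengths are in m, angles in rad, forces in N, time in s.
With the tool pointing down it reaches from about 0.4 to 0.85 m from the base axis. Payload 10.4 kg.
Tool frame: the origin (TCP) lies midway between the tips of the shut fingers; the grasp point (between the pads) lies 19 mm behind it; z points along the fingers, y is the direction in which the jaws open and shut (so a half turn about z gives the same grasp; the last joint's range is limited). The gripper opens to 85 mm and grips with 20 to 120 N. Pads are 22 mm wide; open, the fingers measure 114 mm over their backs; the gripper's body (76 mm by 85 mm) begins 54 mm behind the grasp point. The pads swing forward as they close: fully open they stand 13 mm farther back than shut.
Start: joints at [-1.222, 0.332, -0.065, 1.46, 0.022, 1.35, -0.088], TCP at [0.227, 0.582, 0.231] pointing down, gripper open.
Joint ranges: [-2.6, 2.6], [-0.5, 2.12], [-1.47, 1.34], [0.16, 2.42], [-1.27, 4.41], [0.06, 2.06], [-2.6, 2.6]. Speed limits (rad/s): [2.22, 2.22, 2.79, 2.79, 3.14, 3.14, 3.14].

### API

Orientations are given as a rotation vector (axis times angle).
In Python, from workcell import env gives the robot as it stands.
- The arm moves only by the tool jog_arm, never from a script. Its argument "commands" is one flat list of numbers, 7 for each row, row after row: the shift along the tool's x, y, z in cm, then the turn, a rotation vector about the tool's x, y, z in rad, then the opening, from 0 (shut) to 1 (fully open). In form: [tx, ty, tz, wx, wy, wz, hand, tx, ty, tz, wx, wy, wz, hand, ...]. A call has 1 to 10 rows; each row shifts and turns the commanded pose from where the row before left it, along the tool's axes as they then stand; what a row does not reach is not made up. A row lasts 1/10 s, in which the tool goes at most 50 mm and 8.59 degrees, less where a joint would pass 70% of its speed; a pose out of reach is approached as far as the arm can. A call is refused whole if a number of a shift passes 5 or a number of a turn 0.15, either way. A call with a gripper value outside its range is refused whole. The fingers move at their own pace and stop on an object; "squeeze" is the grip in N (left out, the last holds). Time passes only in rows, so rows that do not move let the fingers close. It gives the time, the measured TCP pose, the force and the opening at its end, in the units of the state.
- env.observe(): the state, without advancing time (a new reading comes with each control period).
- env.read_camera(name): name is "scene" or "side" or "wrist"; returns a dict with "color" (480x640x3 uint8, blue, green, red), "fx", "fy", "cx", "cy" (pixels), "k1" (the pictures are not rectified: a ray, as slopes to the right and down, at radius r is drawn at 1 + k1 r^2 times it, then the intrinsics apply), "world_from_camera" (4x4, takes a point from camera to world coordinates). Camera axes: x right, y up, looking along -z (the intrinsics and any distortion apply to the point x, -y, -z); pixel columns grow to the right and rows downward; lengths in m; the calibration is good to about 2 mm. A picture is of the moment at which its call begins. There is no depth.
- env.sign_off(): hands the job in, once; it reports no verdict.
Trained networks look in the newest picture that a camera, given by its name, has taken for a name from the list of things; names that differ only in an ending like _2 or _b are one class to them, and where a whole thing is asked for, a point or a joint stands for the part that bears it (a point fixed in the world has none). Each returns a list of dicts, best first, with "confidence" (0 to 1); they miss things now and then, are a little off and sometimes report something else, mostly with a low value. They report only what shows in the picture. A call takes as long as a camera call. They do not tell look-alikes from the thing itself.
- env.cut_out(camera, name): "mask" (480x640 bool, what is visible of it) and "bbox" ([left, top, right, bottom] in pixels, round what is visible of it).
The state is a dict: "time": time; "qpos": joint angles; "qd": joint speeds; "effort": joint torques, N m; "tcp_pos": TCP position; "ee_rot": TCP orientation; "ft_force": force on the tool from outside, world axes, zero at the start; "moment": the same for the moment, N m; "grip_width": finger opening in m.
Only numpy, scipy, OpenCV 4.12 (cv2) and the standard library are available. Lean on these libraries where they do the work, as an engineer would, in place of code of your own. Each camera call takes 0.05 s, during which the arm holds its last target.

## Working session

There is one attempt and no reset: what is moved stays moved. The work goes in short steps, Python scripts to look and compute and a tool call to move; the robot and the scene stay as the last step left them, time stands still between calls to the robot, and variables do not carry over. Pictures are saved under pics/ and viewed, and the job is handed in when it is done.

Besides the shell and the picture viewer there is one more tool, called after "Emit:" as name(argument=value, ...) on one line, values as JSON. jog_arm: Moves the arm, as the interface text tells. Its arguments: {"type":"object","properties":{"commands":{"type":"array","items":{"type":"number"}},"squeeze":{"type":"number"}},"required":["commands"]}

```bash
mkdir -p pics; ls; python3 - <<'E'
from workcell import env
import cv2,numpy as np
s=env.observe();print({k:np.round(v,3) for k,v in s.items()})
for c in("scene","side","wrist"):
    r=env.read_camera(c);cv2.imwrite(f"pics/{c}0.png",r["color"])
    print(c,r["fx"],r["fy"],r["cx"],r["cy"],r["k1"],np.round(r["world_from_camera"],3).tolist())
    for n in("test_stand","vent_knob","long_tube_center","short_tube_center","scraper0","the_brush","foam_piece"):
        print(n,[(round(float(d["confidence"]),2),[int(x) for x in d["bbox"]]) for d in env.cut_out(c,n)])
E
```

```text
pics
{'time': np.float64(0.0), 'qpos': array([-1.222,  0.333, -0.065,  1.461,  0.022,  1.35 , -0.089]), 'qd': array([-0.001,  0.   ,  0.   , -0.002, -0.   ,  0.002,  0.001]), 'effort': array([ 1.0000e-03, -6.2546e+01,  5.0000e-02, -3.9160e+01,  1.6000e-02,
        1.0000e-02, -0.0000e+00]), 'tcp_pos': array([0.227, 0.582, 0.231]), 'ee_rot': array([-5.810e-01, -3.087e+00,  2.000e-03]), 'ft_force': array([-0.267, -0.188,  0.014]), 'moment': array([0.009, 0.04 , 0.021]), 'grip_width': np.float64(0.085)}
scene 504.31767640573 504.31767640573 321.25154104905806 234.17944905867697 -0.006101155876545192 [[-0.899, 0.266, -0.347, 0.204], [-0.437, -0.586, 0.682, 0.886], [-0.022, 0.765, 0.643, 0.811], [0.0, 0.0, 0.0, 1.0]]
test_stand [(0.75, [237, 206, 384, 334]), (0.69, [366, 222, 383, 237])]
vent_knob [(0.68, [363, 222, 382, 235])]
long_tube_center [(0.93, [256, 378, 332, 413]), (0.77, [354, 165, 379, 205]), (0.59, [301, 238, 354, 255])]
short_tube_center [(0.58, [271, 276, 301, 287])]
scraper0 [(0.79, [385, 294, 412, 357])]
the_brush [(0.78, [210, 227, 258, 285])]
foam_piece [(0.6, [259, 206
[... 242 characters left out ...]
.93, [279, 212, 384, 322])]
vent_knob [(0.72, [289, 274, 316, 293])]
long_tube_center [(0.89, [266, 202, 320, 246]), (0.8, [208, 219, 265, 226]), (0.61, [354, 340, 466, 390]), (0.6, [210, 310, 276, 336])]
short_tube_center [(0.71, [289, 274, 314, 295]), (0.61, [284, 202, 312, 221])]
scraper0 [(0.72, [199, 250, 231, 290])]
the_brush [(0.85, [360, 209, 397, 258])]
foam_piece []
wrist 379.69405377279327 379.69405377279327 317.66289920951357 237.3470620415774 -0.06220419862777705 [[0.363, -0.9, -0.242, 0.165], [0.932, 0.351, 0.094, 0.607], [0.001, -0.26, 0.966, 0.374], [0.0, 0.0, 0.0, 1.0]]
test_stand []
vent_knob []
long_tube_center []
short_tube_center []
scraper0 []
the_brush []
foam_piece []
```

View pics/scene0.png

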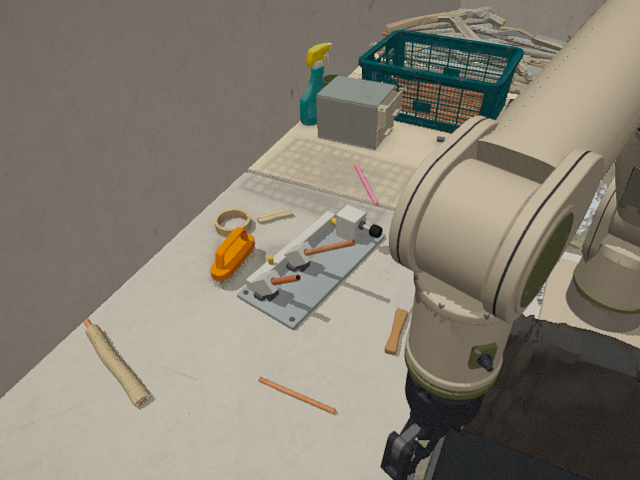

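View pics/side0.png

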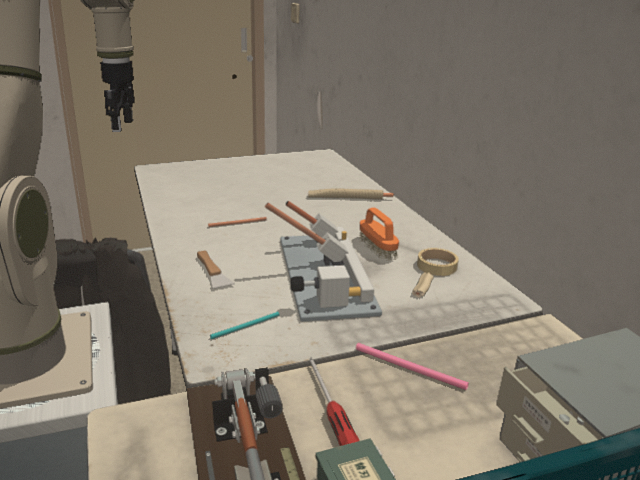

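The copper candidates are:
- the tube in the near-knob socket, scene (301-354, 238-255), side (266-320, 202-246)
- the short tube in the other socket, scene (271-301, 276-287)
- a loose copper stick on the table, scene (256-332, 378-413)
- a pink stick at scene (366,185), and a turquoise one at side (245,326)

The socketed one in the middle fits "long". I'll enlarge to confirm.

```bash
python3 - <<'E'
import cv2,numpy as np
a=cv2.imread("pics/scene0.png")[190:340,225:395];b=cv2.imread("pics/side0.png")[190:330,255:395]
cv2.imwrite("pics/crop1.png",cv2.resize(a,None,fx=4.5,fy=4,interpolation=cv2.INTER_CUBIC) if 0 else cv2.resize(a,(680,600),interpolation=cv2.INTER_CUBIC))
cv2.imwrite("pics/crop2.png",cv2.resize(b,(560,560),interpolation=cv2.INTER_CUBIC))
E
```

```text
(no output)
```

View pics/crop1.png

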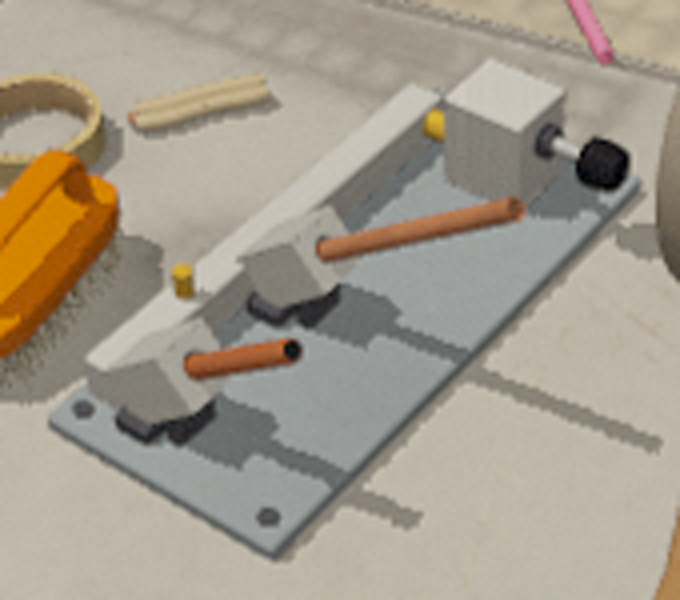

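View pics/crop2.png

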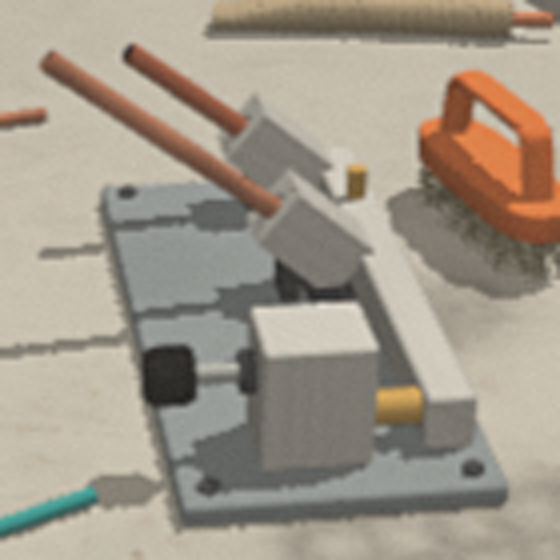

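The crops confirm it. The long tube is in the socket next to the valve block (stand y+30, socket_a), with its free end at scene ≈(353,242) and side ≈(267,205). The short one is in socket_b. Next I fit the stand pose.

```bash
cat > h.py <<'E'
import numpy as np,cv2
from scipy.spatial.transform import Rotation as R
CAM={"scene":(504.3177,321.2515,234.1794,-0.0061012),"side":(571.5926,311.9968,230.2559,-0.0839423)}
def proj(P,f,cx,cy,k1,T):
    p=(np.linalg.inv(T)@np.append(P,1))[:3];u=p[0]/-p[2];v=-p[1]/-p[2];d=1+k1*(u*u+v*v)
    return np.array([cx+f*u*d,cy+f*v*d])
def cam(r):return (r["fx"],r["cx"],r["cy"],r["k1"],np.array(r["world_from_camera"]))
E
cat > fit.py <<'E'
from h import *
from workcell import env
from scipy.optimize import least_squares
C={c:cam(env.read_camera(c)) for c in("scene","side")}
A=lambda x,y:(225+x/4,190+y/4)
B=lambda x,y:(255+x/4,190+y/4)
def model(p):
    x,y,yaw,mx,t1,t2=p
    Rz=R.from_euler("z",yaw).as_matrix()
    W=lambda q:Rz@np.array(q)+[x,y,0]
    e=lambda yy,L,t:W([mx-L*np.sin(t),yy,.065+L*np.cos(t)])
    return dict(c1=W([-.07,.18,.012]),c2=W([.09,.18,.012]),c3=W([-.07,-.18,.012]),c4=W([.09,-.18,.012]),k=W([-.07,-.13,.055]),
      L=e(.03,.153,t1),S=e(.14,.083,t2),v=W([-.028,-.158,.078]),v2=W([.028,-.158,.078]))
obs=[("scene","c1",A(272,551)),("scene","c2",A(49,420)),("scene","c3",A(640,182)),("scene","k",A(603,163)),("scene","L",A(515,209)),("scene","S",A(291,349)),
("side","c3",B(181,513)),("side","c4",B(507,492)),("side","c1",B(106,187)),("side","k",B(168,375)),("side","L",B(49,61)),("side","S",B(132,53)),("side","v",B(259,355)),("side","v2",B(377,348)),("scene","v",A(517,130))]
def res(p):
    m=model(p);return np.concatenate([proj(m[n],*C[c])-u for c,n,u in obs])
# v seen from scene is +? dropped if bad
s=least_squares(res,[.6,.0,0,0,.9,.9],loss="soft_l1")
print(np.round(s.x,4));
r=res(s.x).reshape(-1,2)
for o,q in zip(obs,r):print(o[0],o[1],np.round(q,1))
m=model(s.x);print({k:np.round(v,4).tolist() for k,v in m.items()})
E
python3 fit.py
```

```text
[ 0.5934  0.1341 -0.1923  0.0131  0.9541  0.9683]
scene c1 [ 0.4 -0.7]
scene c2 [-0.8 -1.9]
scene c3 [ 1.4 -1.6]
scene k [0.6 0.2]
scene L [-0.3  0.3]
scene S [-0.2  0.3]
side c3 [-0.5 -2. ]
side c4 [ 0.5 -2.4]
side c1 [-1.8 -1.6]
side k [-0.5 -0.7]
side L [-0.  -0.1]
side S [-0.2 -0.3]
side v [ 1.1 -0.2]
side v2 [ 0.8 -0.2]
scene v [ 13.8 -11.6]
{'c1': [0.5591, 0.3241, 0.012], 'c2': [0.7161, 0.2936, 0.012], 'c3': [0.4902, -0.0292, 0.012], 'c4': [0.6473, -0.0598, 0.012], 'k': [0.4998, 0.0199, 0.055], 'L': [0.4894, 0.1849, 0.1535], 'S': [0.5659, 0.2821, 0.112], 'v': [0.5357, -0.0157, 0.078], 'v2': [0.5906, -0.0264, 0.078]}
```

Fit residuals are about 1-2 px, apart from "scene v", which was a corner I mislabelled. The stand is at (0.593, 0.134) with yaw −0.192, and the knob is at (0.500, 0.020). First I move above the knob.

Emit:
jog_arm(commands=[0,0,0,0,0,-0.09,1,0,0,0,0,0,-0.09,1,-2.5,-3.3,0,0,0,0,1,-2.5,-3.3,0,0,0,0,1,-2.5,-3.3,0,0,0,0,1,-2.5,-3.3,0,0,0,0,1,-2.5,-3.3,0,0,0,0,1,-2.5,-3.3,0,0,0,0,1,-2.5,-3.3,0,0,0,0,1,-2.5,-3.3,0,0,0,0,1], squeeze=30)

```text
time: 2.3
tcp_pos: [0.3736, 0.2834, 0.2316]
ee_rot: [0.301, 3.127, 0.001]
ft_force: [0.2, -0.1, 0.7]
grip_width: 0.0851
```

Emit:
jog_arm(commands=[-2.5,-3.3,0,0,0,0,1,-2.5,-3.3,0,0,0,0,1,-2.5,-3.3,0,0,0,0,1,-2.5,-3.3,0,0,0,0,1,-2.5,-3.3,0,0,0,0,1,-2.5,-3.3,0,0,0,0,1,0,0,0,0,0,0,1,0,0,0,0,0,0,1])

```text
time: 3.1
tcp_pos: [0.4827, 0.0613, 0.2313]
ee_rot: [0.304, 3.127, 0.0]
ft_force: [-0.4, 0.8, 0.5]
grip_width: 0.0855
```

```bash
cat > look.py <<'E'
import sys
from h import *
from workcell import env
tag=sys.argv[1];cams=sys.argv[2:]
s=env.observe();M=R.from_rotvec(s["ee_rot"]).as_matrix();print("t",s["time"],"tcp",np.round(s["tcp_pos"],4),"w",s["grip_width"]);print(np.round(M,3).tolist())
for c in cams:
    r=env.read_camera(c);cv2.imwrite(f"pics/{c}{tag}.png",r["color"])
    if c=="wrist":
        for n,P in dict(k=[.4998,.0199,.055],L=[.4894,.1849,.1535]).items():print(n,proj(np.array(P),*cam(r)))
E
python3 look.py 1 wrist scene
```

```text
t 3.1 tcp [0.4827 0.0613 0.2313] w 0.085509842260578
[[-0.981, 0.193, 0.0], [0.193, 0.981, 0.0], [-0.0, 0.0, -1.0]]
k [273.94275996 243.48646827]
L [518.50116248 221.50914899]
```

View pics/wrist1.png

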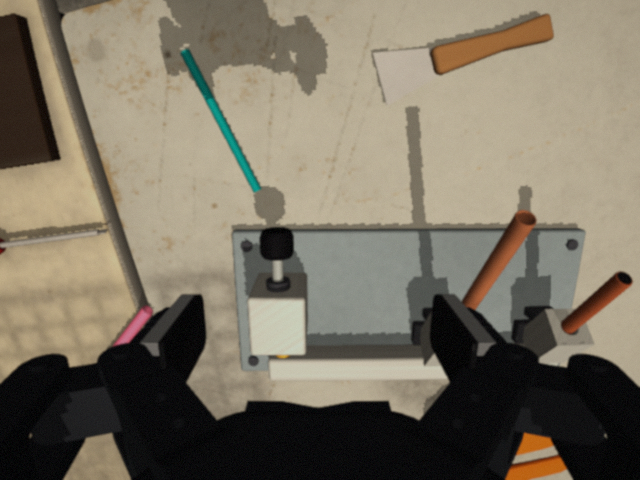

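The wrist view shows the knob at (276,243) against a prediction of (274,243), so the pose is good. Now going down onto the knob.

Emit:
jog_arm(commands=[-1.25,-1.85,0,0,0,0,1,-1.25,-1.85,2,0,0,0,1,0,0,3,0,0,0,1,0,0,3,0,0,0,1,0,0,3,0,0,0,1,0,0,3,0,0,0,1,0,0,3,0,0,0,1,0,0,2.4,0,0,0,1,0,0,0,0,0,0,1,0,0,0,0,0,0,1])

```text
time: 4.2
tcp_pos: [0.5, 0.0218, 0.0378]
ee_rot: [-0.299, -3.127, -0.0]
ft_force: [0.2, -0.2, 0.0]
grip_width: 0.0853
```

```bash
python3 look.py 2 side wrist; python3 -c "
import cv2
a=cv2.imread('pics/side2.png')[180:340,200:400];cv2.imwrite('pics/side2c.png',cv2.resize(a,(750,600),interpolation=cv2.INTER_CUBIC))"
```

```text
t 4.2 tcp [0.5    0.0218 0.0378] w 0.08529739879195357
[[-0.982, 0.189, -0.0], [0.189, 0.982, 0.0], [0.0, 0.0, -1.0]]
k [310.37539742 322.1425064 ]
L [-397.09750436  161.22292661]
```

View pics/side2c.png

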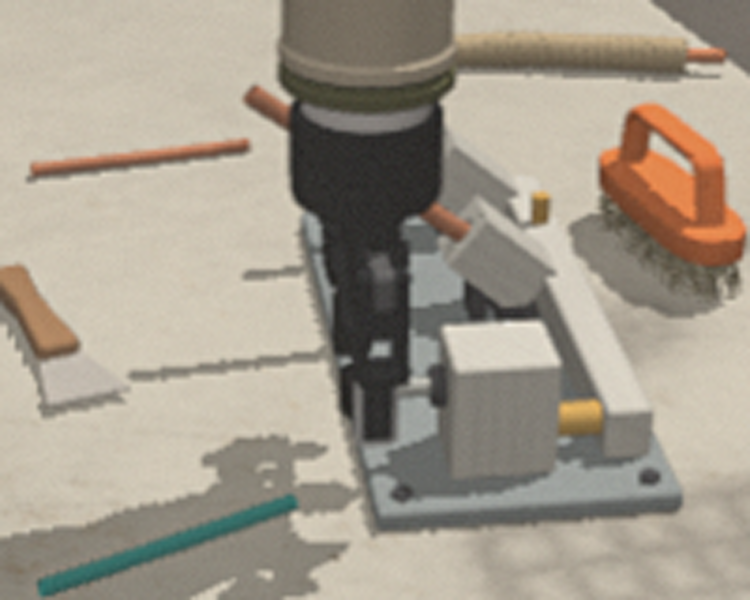

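View pics/wrist2.png

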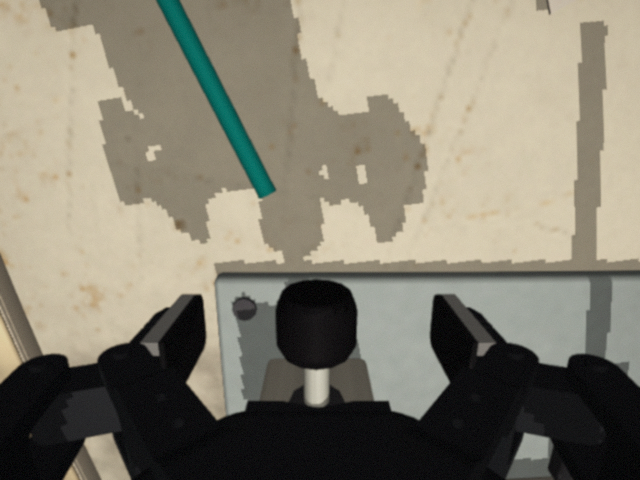

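Knob is centred between the fingers (wrist x≈316, fingers 205/432). Grip.

Emit:
jog_arm(commands=[0,0,0,0,0,0,0,0,0,0,0,0,0,0,0,0,0,0,0,0,0,0,0,0,0,0,0,0,0,0,0,0,0,0,0,0,0,0,0,0,0,0,0,0,0,0,0,0,0], squeeze=40)

```text
time: 5.0
tcp_pos: [0.5003, 0.0212, 0.0377]
ee_rot: [0.301, 3.127, 0.001]
ft_force: [-1.6, 0.7, 5.3]
grip_width: 0.0285
```

Emit:
jog_arm(commands=[0.4,0,0,0,0,0,0,0.4,0,0,0,0,0,0,0.4,0,0,0,0,0,0,0.4,0,0,0,0,0,0,0.4,0,0,0,0,0,0,0.4,0,0,0,0,0,0,0.2,0,0,0,0,0,0,0,0,0,0,0,0,0,0,0,0,0,0,0,0])

```text
time: 5.9
tcp_pos: [0.4756, 0.0259, 0.0378]
ee_rot: [0.301, 3.124, 0.001]
ft_force: [7.1, -1.1, 0.1]
grip_width: 0.0286
```

```bash
python3 look.py 3 side wrist; python3 -c "
import cv2
a=cv2.imread('pics/side3.png')[180:340,200:400];cv2.imwrite('pics/side3c.png',cv2.resize(a,(750,600),interpolation=cv2.INTER_CUBIC))"
```

```text
t 5.9 tcp [0.4756 0.0259 0.0378] w 0.028620912428974837
[[-0.982, 0.191, 0.003], [0.191, 0.982, 0.0], [-0.003, 0.001, -1.0]]
k [312.45984527 382.29880829]
L [206.44788403 208.12153063]
```

View pics/side3c.png

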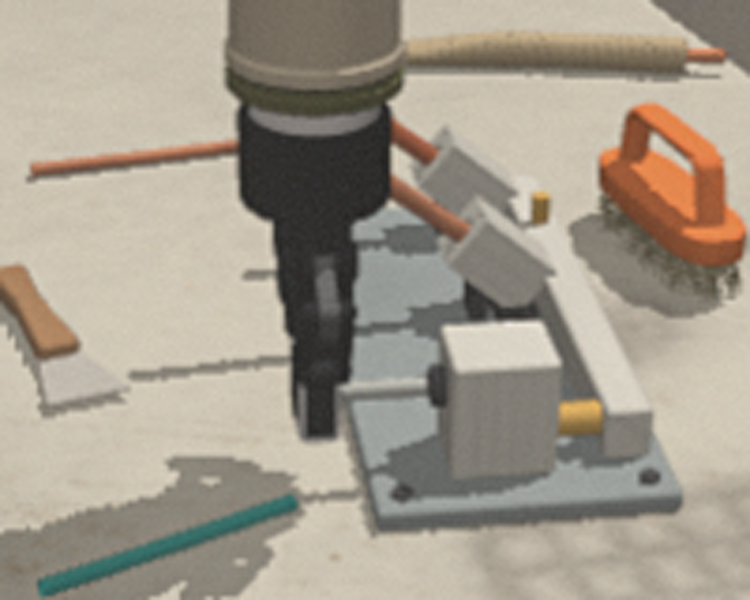

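View pics/wrist3.png

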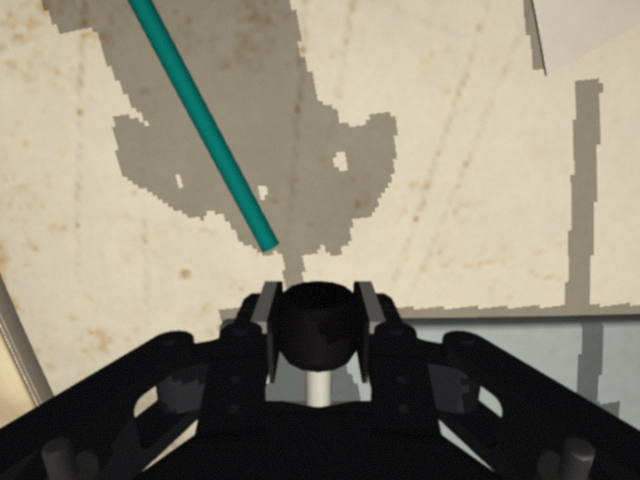

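Stem is visibly longer, knob still in grip, travel 25 mm with resistance now 7 N. I'll pull slightly more to verify the end stop, then push home.

Emit:
jog_arm(commands=[0.2,0,0,0,0,0,0,0.1,0,0,0,0,0,0,0,0,0,0,0,0,0])

```text
time: 6.3
tcp_pos: [0.4755, 0.026, 0.038]
ee_rot: [0.301, 3.118, 0.0]
ft_force: [23.6, -2.8, -16.4]
grip_width: 0.0286
```

Emit:
jog_arm(commands=[-0.4,0,0,0,0,0,0,-0.4,0,0,0,0,0,0,-0.4,0,0,0,0,0,0,-0.4,0,0,0,0,0,0,-0.4,0,0,0,0,0,0,-0.4,0,0,0,0,0,0,-0.4,0,0,0,0,0,0,-0.2,0,0,0,0,0,0,0,0,0,0,0,0,0,0,0,0,0,0,0,0])

```text
time: 7.3
tcp_pos: [0.5002, 0.0212, 0.0377]
ee_rot: [-0.3, -3.126, -0.001]
ft_force: [-4.2, 1.2, 11.7]
grip_width: 0.0282
```

Emit:
jog_arm(commands=[-0.2,0,0,0,0,0,0,-0.1,0,0,0,0,0,0,0,0,0,0,0,0,0])

```text
time: 7.6
tcp_pos: [0.5003, 0.0212, 0.0375]
ee_rot: [-0.299, -3.119, -0.002]
ft_force: [-19.7, 3.9, 28.8]
grip_width: 0.0282
```

Emit:
jog_arm(commands=[0.3,0,0,0,0,0,0,0,0,0,0,0,0,1,0,0,0,0,0,0,1,0,0,0,0,0,0,1,0,0,0,0,0,0,1,0,0,0,0,0,0,1,0,0,0,0,0,0,1])

```text
time: 8.3
tcp_pos: [0.501, 0.0208, 0.0372]
ee_rot: [-0.301, -3.127, 0.0]
ft_force: [-0.1, 0.4, 0.2]
grip_width: 0.0853
```

```bash
python3 look.py 4 side wrist
```

```text
t 8.3 tcp [0.501  0.0208 0.0372] w 0.08533161952516488
[[-0.982, 0.191, -0.0], [0.191, 0.982, -0.0], [0.0, -0.0, -1.0]]
k [312.70429917 322.56191587]
L [-707.52410958  131.31860471]
```

View pics/wrist4.png

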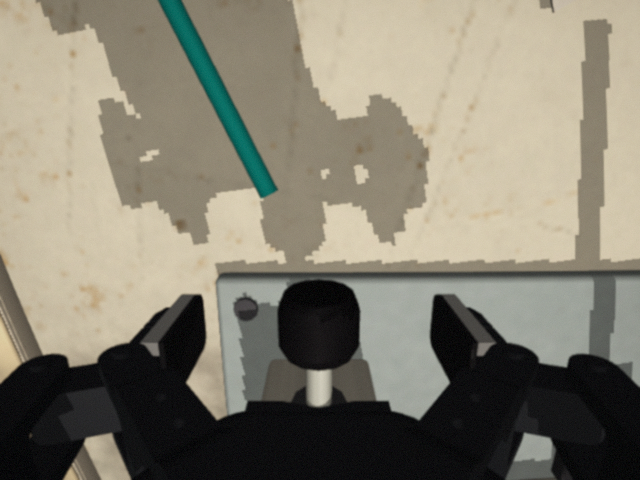

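The knob is fully home: the stop was felt at ~20 N, the block face distance is unchanged, and the wrist picture is the same as before the pull (knob at (319,325)). Now rise and move over the long tube.

Emit:
jog_arm(commands=[0,0,-1.5,0,0,0,1,0,0,-3,0,0,0,1,0,0,-3,0,0,0,1,0,0,-3,0,0,0,1,0,0,-3,0,0,0,1,0,0,-3,0,0,0,1,0,0,-3,0,0,0,1,0,0,-2.5,0,0,0,1,-1,3.5,0,0,0,0,1,-1,3.5,0,0,0,0,1])

```text
time: 9.4
tcp_pos: [0.5349, 0.086, 0.2587]
ee_rot: [0.304, 3.125, 0.003]
ft_force: [0.3, 0.6, -0.0]
grip_width: 0.0854
```

Emit:
jog_arm(commands=[-1,3.5,0,0,0,0,1,-1,3.5,0,0,0,0,1,0,1.9,0,0,0,0,1,0,0,0,0,0,0,1,0,0,0,0,0,0,1])

```text
time: 9.9
tcp_pos: [0.5704, 0.1685, 0.2571]
ee_rot: [-0.301, -3.127, 0.001]
ft_force: [0.2, -0.8, -0.3]
grip_width: 0.0854
```

```bash
python3 look.py 5 wrist scene side
```

```text
t 9.9 tcp [0.5704 0.1685 0.2571] w 0.08541082780476762
[[-0.982, 0.191, -0.0], [0.191, 0.982, -0.001], [0.0, -0.001, -1.0]]
k [141.7311293 166.1962438]
L [317.58359135 109.3482708 ]
```

View pics/wrist5.png

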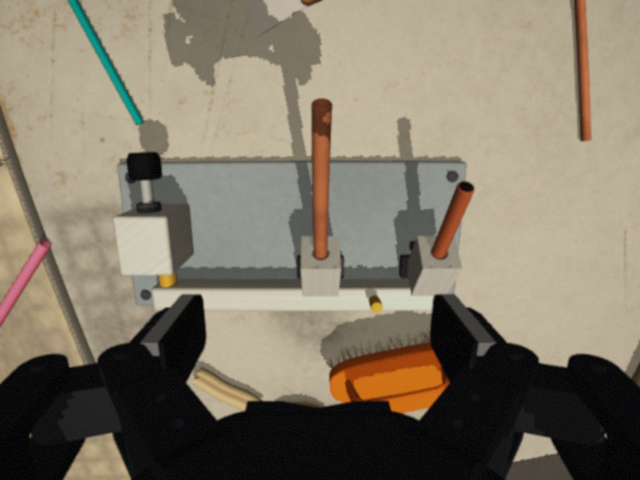

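View pics/side5.png

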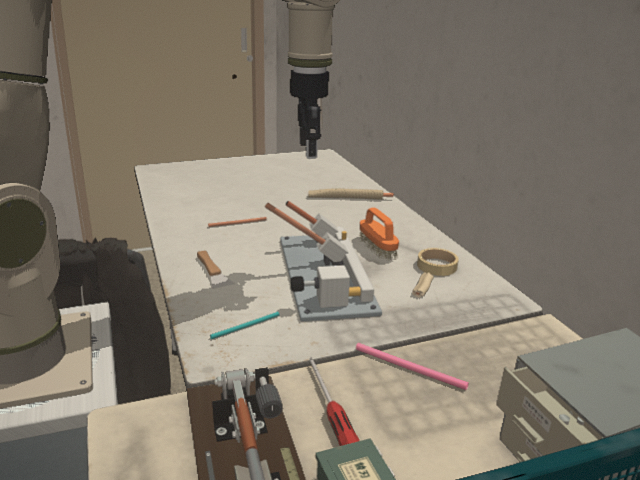

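Wrist view: long tube runs from its mouth at (320,253) to its end at (322,106), so I need about +2 mm in tool y. Tilt the tool by 0.3 rad and descend partway.

Emit:
jog_arm(commands=[0,0.1,0,0,0.15,0,1,0,0.1,0,0,0.15,0,1,-0.7,0,2.5,0,0,0,1,-0.7,0,2.5,0,0,0,1,-0.7,0,2.5,0,0,0,1,-0.7,0,2.5,0,0,0,1,-0.7,0,2.5,0,0,0,1,0,0,0,0,0,0,1,0,0,0,0,0,0,1])

```text
time: 10.95
tcp_pos: [0.5677, 0.1713, 0.1284]
ee_rot: [-0.274, -2.83, -0.041]
ft_force: [-0.5, 0.2, 0.6]
grip_width: 0.0849
```

```bash
python3 look.py 6 wrist side;  python3 -c "
import cv2
a=cv2.imread('pics/side6.png')[150:310,220:420];cv2.imwrite('pics/side6c.png',cv2.resize(a,(750,600),interpolation=cv2.INTER_CUBIC))"
```

```text
t 10.95 tcp [0.5677 0.1713 0.1284] w 0.08485167986525313
[[-0.938, 0.192, -0.29], [0.183, 0.981, 0.057], [0.295, -0.0, -0.955]]
k [ 57.61350816 225.38221739]
L [311.11812479  87.69912421]
```

View pics/wrist6.png

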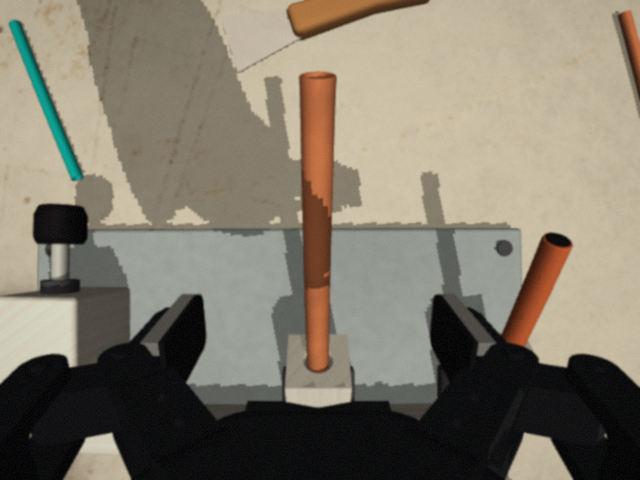

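View pics/side6c.png

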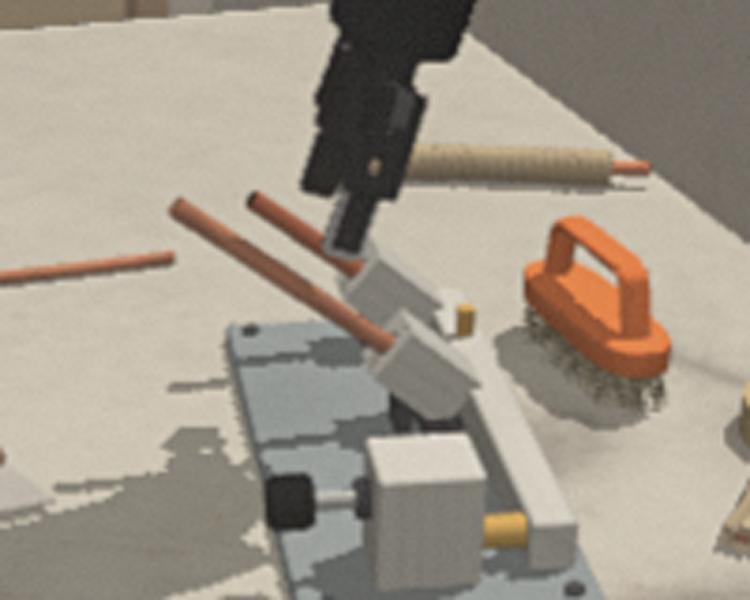

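Centred (tube column 317–318), and the knob is home in both views. Descend and close.

Emit:
jog_arm(commands=[-0.4,0,1.7,0,0,0,1,-0.4,0,1.7,0,0,0,1,-0.4,0,1.6,0,0,0,1,0,0,0,0,0,0,1,0,0,0,0,0,0,1])

```text
time: 11.55
tcp_pos: [0.5646, 0.1725, 0.0769]
ee_rot: [-0.272, -2.83, -0.041]
ft_force: [-0.3, 0.4, 1.0]
grip_width: 0.0852
```

Emit:
jog_arm(commands=[0,0,0,0,0,0,0,0,0,0,0,0,0,0,0,0,0,0,0,0,0,0,0,0,0,0,0,0,0,0,0,0,0,0,0,0,0,0,0,0,0,0,0,0,0,0,0,0,0,0,0,0,0,0,0,0], squeeze=40)

```text
time: 12.35
tcp_pos: [0.5643, 0.1724, 0.0763]
ee_rot: [-0.272, -2.83, -0.041]
ft_force: [-0.5, -1.0, 1.4]
grip_width: 0.0122
```

```bash
python3 look.py 7 wrist side;  python3 -c "
import cv2
a=cv2.imread('pics/side7.png')[150:310,220:420];cv2.imwrite('pics/side7c.png',cv2.resize(a,(750,600),interpolation=cv2.INTER_CUBIC))"
```

```text
t 12.35 tcp [0.5643 0.1724 0.0763] w 0.012196727761679484
[[-0.938, 0.191, -0.29], [0.182, 0.982, 0.056], [0.296, -0.0, -0.955]]
k [-12.4215683  225.23757377]
L [305.14075573   2.02857036]
```

View pics/wrist7.png

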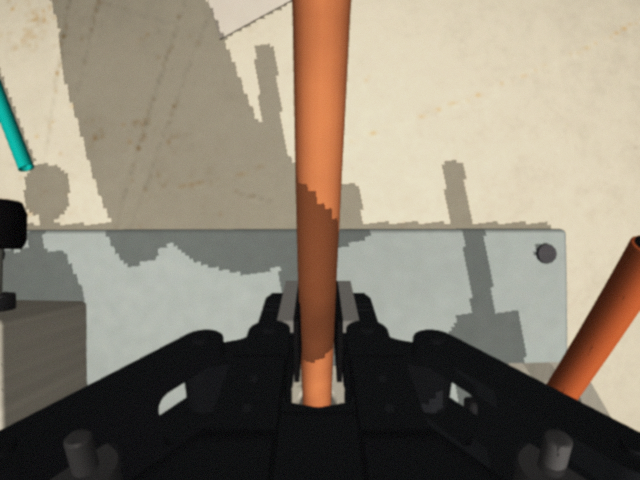

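View pics/side7c.png

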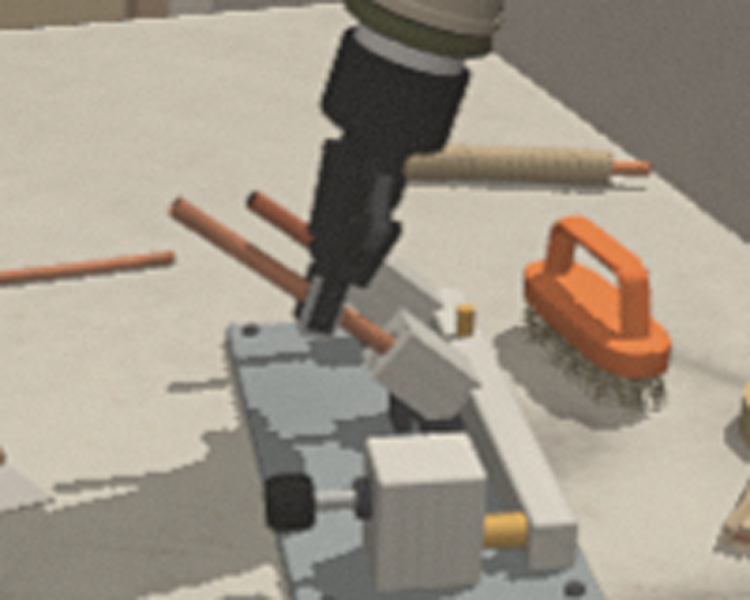

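Gripped (12.2 mm reading; the knob also read 1.5 mm low). Draw along the tube axis.

Emit:
jog_arm(commands=[0.47,0,-0.17,0,0,0,0,0.94,0,-0.35,0,0,0,0,0.94,0,-0.35,0,0,0,0])

```text
time: 12.75
tcp_pos: [0.544, 0.1766, 0.0919]
ee_rot: [-0.272, -2.829, -0.041]
ft_force: [0.2, -0.8, -0.7]
grip_width: 0.012
```

Emit:
jog_arm(commands=[0.94,0,-0.35,0,0,0,0,0.94,0,-0.35,0,0,0,0,0.94,0,-0.35,0,0,0,0,0.94,0,-0.35,0,0,0,0,0.94,0,-0.35,0,0,0,0,0.94,0,-0.35,0,0,0,0,0.94,0,-0.35,0,0,0,0,0,0,0,0,0,0,0])

```text
time: 13.55
tcp_pos: [0.4897, 0.1875, 0.1354]
ee_rot: [-0.271, -2.83, -0.043]
ft_force: [0.2, -0.2, -0.8]
grip_width: 0.0122
```

```bash
python3 look.py 8 wrist side;  python3 -c "
import cv2
a=cv2.imread('pics/side8.png')[150:310,220:420];cv2.imwrite('pics/side8c.png',cv2.resize(a,(750,600),interpolation=cv2.INTER_CUBIC))"
```

```text
t 13.55 tcp [0.4897 0.1875 0.1354] w 0.012213613598967681
[[-0.938, 0.19, -0.289], [0.181, 0.982, 0.057], [0.295, 0.001, -0.956]]
k [ 61.43903395 350.30633033]
L [308.51881582 312.10233936]
```

View pics/side8c.png

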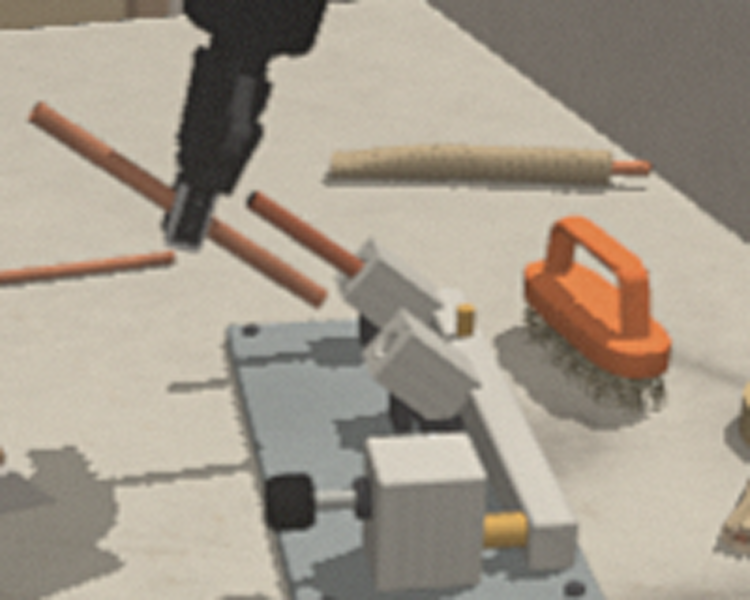

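Tube is clear of the socket. Lift, then turn level.

Emit:
jog_arm(commands=[0.85,0,-2.7,0,0,0,0,0.85,0,-2.7,0,0,0,0,0.85,0,-2.7,0,0,0,0,0.85,0,-2.7,0,0,0,0,0.85,0,-2.7,0,0,0,0,0.85,0,-2.7,0,0,0,0,0,0,0,0,-0.1,0,0,0,0,0,0,-0.1,0,0,0,0,0,0,-0.1,0,0,0,0,0,0,-0.1,0,0])

```text
time: 14.65
tcp_pos: [0.4898, 0.187, 0.3043]
ee_rot: [0.291, 3.024, -0.014]
ft_force: [0.1, 0.1, -0.9]
grip_width: 0.012
```

Emit:
jog_arm(commands=[0,0,0,0,-0.1,0,0,0,0,0,0,-0.1,0,0,0,0,0,0,-0.03,0,0,0,0,0,0,0,0,0,0,0,0,0,0,0,0])

```text
time: 15.15
tcp_pos: [0.4895, 0.1868, 0.3041]
ee_rot: [0.27, 2.801, -0.045]
ft_force: [0.1, 0.6, -1.1]
grip_width: 0.0123
```

```bash
python3 look.py 9 wrist side scene
```

```text
t 15.15 tcp [0.4895 0.1868 0.3041] w 0.01227394164804197
[[-0.929, 0.191, 0.317], [0.181, 0.982, -0.062], [-0.323, -0.0, -0.946]]
k [159.62035104 162.64347336]
L [314.07497209 160.90423541]
```

View pics/side9.png

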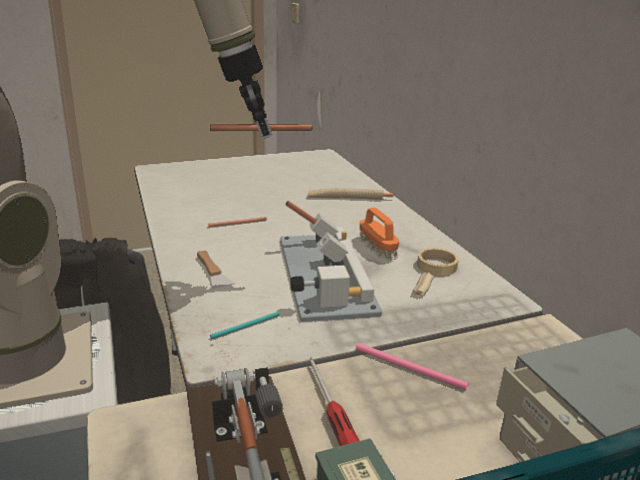

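View pics/scene9.png

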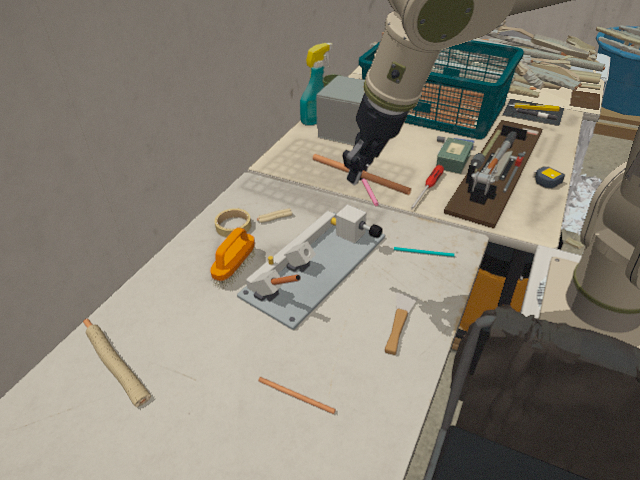

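View pics/wrist9.png

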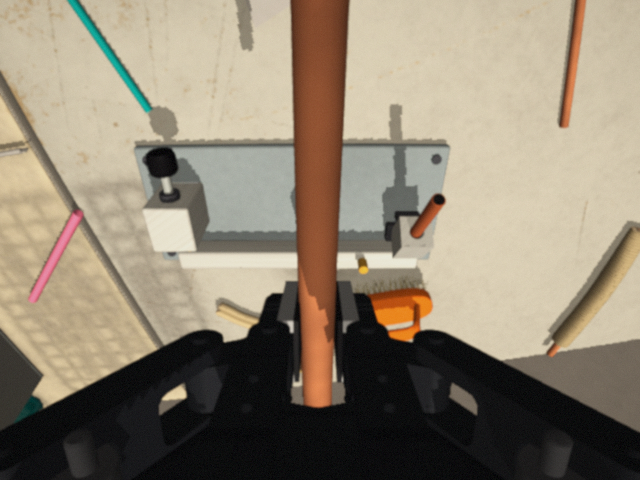

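Both cameras show the tube held: side ends at ≈(210,128)/(312,127), scene ends at ≈(314,157)/(410,189). The other things look unmoved. Now measure the tilt.

```bash
cat > tilt.py <<'E'
from h import *
from workcell import env
from scipy.optimize import least_squares
s=env.observe();M=R.from_rotvec(s["ee_rot"]).as_matrix();g=s["tcp_pos"]-.019*M[:,2]
print("tcp",s["tcp_pos"],"qd",np.abs(s["qd"]).max())
O={};C={}
for c in("side","scene"):
    C[c]=cam(env.read_camera(c))
    q=proj(g,*C[c])
    for d in env.cut_out(c,"long_tube_center"):
        b=d["bbox"]
        if b[0]-15<q[0]<b[2]+15 and b[1]-15<q[1]<b[3]+15:
            ys,xs=np.nonzero(d["mask"]);P=np.c_[xs,ys].astype(np.float32)
            l=cv2.fitLine(P,cv2.DIST_HUBER,0,.01,.01).ravel();t=(P-l[2:])@l[:2]
            e=[l[2:]+l[:2]*t.min(),l[2:]+l[:2]*t.max()]
            O[c]=sorted(e,key=lambda z:z[0]);print(c,d["confidence"],np.round(O[c],1).tolist());break
def ends(p):
    u=np.array([np.cos(p[4])*np.cos(p[3]),np.cos(p[4])*np.sin(p[3]),np.sin(p[4])])
    return p[:3]+.1*u,p[:3]-.1*u   # u toward robot end
def res(p):
    a,b=ends(p);r=[]
    if"side" in O:r+=[proj(a,*C["side"])-O["side"][0],proj(b,*C["side"])-O["side"][1]]
    if"scene" in O:r+=[proj(b,*C["scene"])-O["scene"][0],proj(a,*C["scene"])-O["scene"][1]]
    return np.concatenate(r)
f=least_squares(res,[*g,np.pi-.19,0])
print("grasp",g,"centre",f.x[:3],"yaw",f.x[3],"tilt deg",np.degrees(f.x[4]),np.round(f.fun,1))
E
python3 tilt.py
```

```text
tcp [0.48989553 0.18665713 0.30406305] qd 0.004614260495551608
side 0.79 [[210.0, 127.0], [311.0, 127.0]]
scene 0.67 [[363.0, 179.0], [376.70001220703125, 205.1999969482422]]
grasp [0.48386862 0.18784056 0.32204292] centre [0.46789278 0.19912333 0.30929672] yaw 2.2548852251165545 tilt deg 6.0071877501024105 [  5.2  -7.9 -14.7  17.3 -15.1 -19.3   5.1   7.2]
```

The scene mask matched the pink stick behind. I'll read the ends from enlarged crops instead.

```bash
python3 -c "
import cv2,numpy as np
a=cv2.imread('pics/side9.png')[100:150,200:325];b=cv2.imread('pics/scene9.png')[145:200,300:425]
A=cv2.resize(a,None,fx=6,fy=6,interpolation=cv2.INTER_CUBIC)
B=cv2.resize(b,None,fx=6,fy=6,interpolation=cv2.INTER_CUBIC)
cv2.imwrite('pics/c9a.png',A);cv2.imwrite('pics/c9b.png',B)"
```

```text
(no output)
```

View pics/c9a.png

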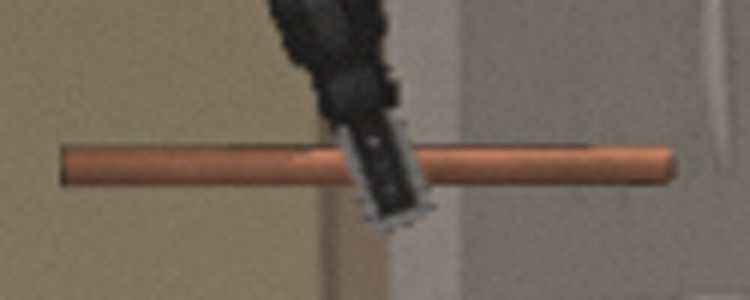

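View pics/c9b.png

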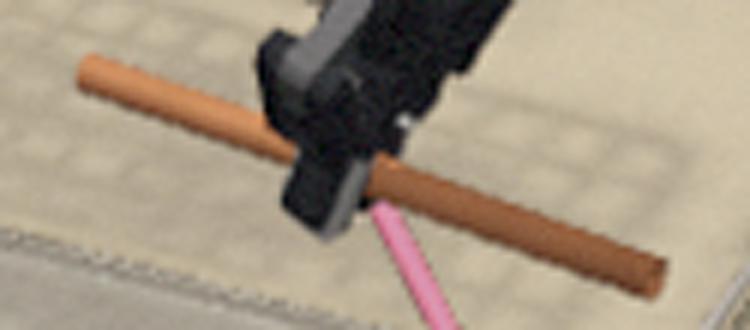

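```bash
cat > tilt2.py <<'E'
exec(open("tilt.py").read().split("for c in(")[0])
import sys
v=np.array(eval(sys.argv[1]),float)
O={"side":v[:2],"scene":v[2:]}
for c in("side","scene"):C[c]=cam(env.read_camera(c))
exec("def ends"+open("tilt.py").read().split("def ends")[1])
E
python3 tilt2.py "[[209.9,127.3],[311.4,127.1],[314.3,156.9],[408.8,191.3]]"
```

```text
tcp [0.48958775 0.18692718 0.30405641] qd 0.004479472171636563
grasp [0.48355188 0.18810641 0.32203356] centre [0.48048971 0.18782786 0.32015591] yaw 2.945025031999545 tilt deg 1.0412713208496276 [ 0.6 -0.3  0.4 -0.2  0.2  0.3  0.5  0.4]
```

Fit residuals are ≤0.6 px: tilt +1.0° (robot end up), middle at z ≈0.320. Trim by 0.018 rad and let it settle.

Emit:
jog_arm(commands=[0,0,0,0,-0.018,0,0,0,0,0,0,0,0,0,0,0,0,0,0,0,0,0,0,0,0,0,0,0,0,0,0,0,0,0,0,0,0,0,0,0,0,0])

```text
time: 16.2
tcp_pos: [0.4894, 0.1871, 0.3042]
ee_rot: [0.268, 2.782, -0.047]
ft_force: [0.1, -0.1, -0.3]
grip_width: 0.0121
```

```bash
python3 look.py 10 side scene; python3 -c "
import cv2,numpy as np
a=cv2.imread('pics/side10.png')[100:150,200:325];b=cv2.imread('pics/scene10.png')[145:200,300:425]
A=cv2.resize(a,None,fx=6,fy=6,interpolation=cv2.INTER_CUBIC)
B=cv2.resize(b,None,fx=6,fy=6,interpolation=cv2.INTER_CUBIC)
cv2.imwrite('pics/c10.png',cv2.resize(np.vstack([A,B]),(714,600)) if 0 else np.vstack([A[60:],B]))
a=cv2.imread('pics/scene10.png')[190:340,225:395];cv2.imwrite('pics/c10s.png',cv2.resize(a,(680,600),interpolation=cv2.INTER_CUBIC))"
```

```text
t 16.2 tcp [0.4894 0.1871 0.3042] w 0.012054669519658001
[[-0.923, 0.191, 0.335], [0.179, 0.982, -0.065], [-0.341, 0.0, -0.94]]
```

View pics/c10.png

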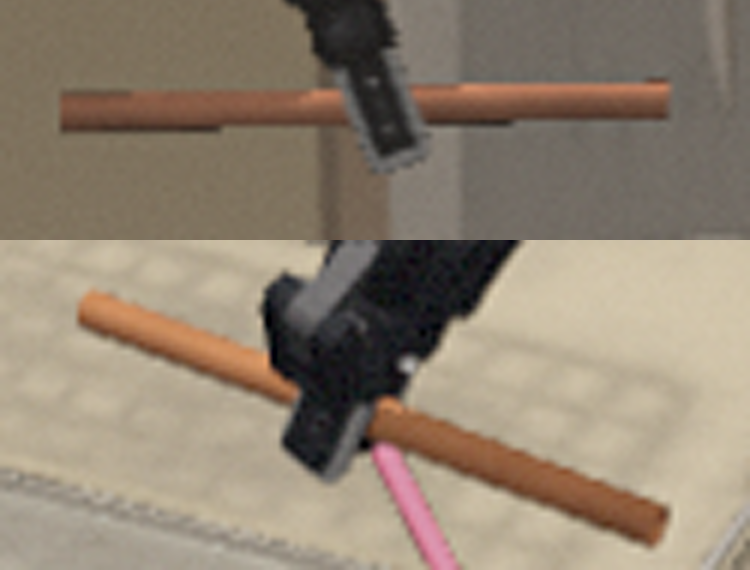

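View pics/c10s.png

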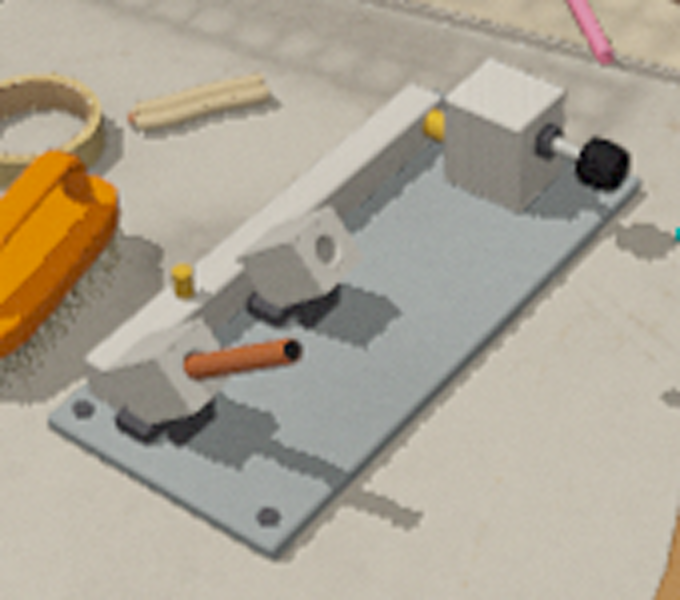

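Knob is home, short tube and neighbours look as at the start. Final tilt check, and sign off if it is good.

```bash
python3 tilt2.py "[[209.9,128.1],[311.1,126.3],[314.3,156.1],[408.9,192.1]]"
```

```text
tcp [0.48938196 0.18704526 0.30418235] qd 0.0009498924476087384
grasp [0.48302113 0.18827953 0.32204338] centre [0.48021934 0.18790801 0.32023767] yaw 2.946293725829899 tilt deg 0.09415581225431205 [ 0.4 -0.3  0.5 -0.3  0.2  0.3  0.5  0.4]
```

```bash
python3 -c "
from workcell import env
print(env.sign_off())"
```

```text
the job is handed in; nothing more can be done
None
```

I vented the stand, drew the long tube and handed the job in with the tube held level and still. It took about 16 s of the 58 s allowed.

- **Vent knob:** I pulled it 25 mm out and pushed it back home. I felt the end stop both ways (about 24 N out, 20 N in). The last pictures show it home.
- **Long tube:** It was in socket_a, next to the valve block. It came out without resistance.
- **Final hold:** The tube is gripped near its middle at 40 N. The last measurement put it 0.1° from level, with its middle about 32 cm above the table. The joints were practically still.
- **Other things:** The short tube is still in its socket. The brush, scraper and loose sticks looked unmoved in the pictures; I compared them by eye only and did not check the foam piece separately.

**Checks that disagreed:**
- The network's scene mask for the tube picked the pink stick behind it, so I read the tube ends by hand from enlarged crops; the fit residuals were 0.5 px or less.
- My first stand fit put the tube about 0.7° past its stated slope. I corrected this with a small trim after measuring.

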